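Test the sander's trip switch, then hold a drawer-pull blank flush on its sloped belt

TASK

Before sanding, prove the belt sander's trip switch: press the test button on its switch box so that the lever drops, then lift the lever back up until it stays. Then pick the drawer-pull blank up by its rib and set its flat sole flush on the sander's sloped belt, near the middle and lengthwise along the belt, feeling for the slope so that there is no gap under either end. Finish while still holding it there with a light steady push (about 10 newtons, not letting go), and leave the other things on the bench where they are.

Things in the scene. Friction and masses are not known exactly. Their poses are not given: they have to be found in the camera images.
- switchbox: the sander's trip-switch box, a grey steel box 110 (x) x 180 (y) x 55 mm high, fixed to the bench. Origin: centre of its underside; z up, x from its front (the side the lever falls over) to its back. The test button stands on its top at x -9, y +55 mm; the lever at y -50 mm
- button_top (a point): centre of the top of the round black test button (28 mm across, in a 46 mm steel collar); 75 mm above the bench at rest, 8 mm above its collar. Pressed straight down
- test_button (a joint): travel of the test button (m): 0 at rest, 0.006 fully in; springs back. Fully in takes about 6 N. The lever is tipped over when it is about 4 mm in
- lever_bar (a point): centre of the lever's cross bar: a black round bar 14 mm thick, 36 mm long along the box's y, at the end of a steel rod 10 mm thick, 85 mm from the lever's axle. The axle runs along the box's y, at x +5, y -50, z 50 mm in the box's frame
- lever (a joint): lever angle (rad): 0 up (leaning 0.15 rad to the back against its stop, the bar 134 mm above the bench), 1.40 dropped forward over the box's front (the bar then about 80 mm in front of the axle and 77 mm above the bench, 20 mm out beyond the box's front). It falls by its own light weight (50 g) to whichever side of upright (0.15) it is on; to lift it, push the bar from in front and below, up and back along its arc, until it is past upright
- blank: the drawer-pull blank, pale wood, T-shaped section: a flat sole 100 (x) x 56 (y) x 14 mm thick with a rib 100 x 22 (y) x 34 mm high along its middle, 48 mm high in all, about 0.1 kg. Origin: centre of the sole's flat underside; x along the rib, z up through the rib. Lies sole down on the bench
- platen: the sloped flat sanding face of the bench belt sander: a brown belt 100 mm wide (y) over a flat platen 240 mm long (x) between two rollers 56 mm thick. Origin: the centre of the face, on its surface; x points up the slope, y level across the belt, z straight out of the face. The slope is set somewhere between 0.2 and 0.5 rad from level and stays there; the face is rigid and does not move; its centre is 135 to 170 mm above the bench
- sander: the grey base of the sander, 310 (x) x 150 (y) mm, fixed to the bench, under the platen; origin: centre of its underside; z up; x level, pointing to the high end of the platen
- offcut: bystander: plain flat wooden offcut 120 x 45 x 25 mm without a rib; origin under its centre
- glue: bystander: white glue bottle, 56 mm across, 150 mm high; origin under its centre
- tape: bystander: roll of paper tape lying flat, 100 mm across, 24 mm high; origin under its centre
- screwdriver: bystander: screwdriver lying on the bench; origin under its middle
- wax: bystander: low round steel tin, 70 mm across, 45 mm high; origin under its centre
- square: bystander: small dark wooden block 75 x 45 x 18 mm; origin under its centre
There are look-alikes about, which are no part of the job. Leave any turquoise look-alike of the blank alone. Leave any green look-alike of the switchbox alone.

How it is judged:
On the way, in this order (a step that is already met when the one before it is completed fails the run):
1. the test button is pressed while the lever is still up (value of joint test_button above 0.003 m and value of joint lever below 0.5 rad).
2. the lever has dropped (value of joint lever above 1.2 rad), for 0.1 s.
3. the lever is back up, with the button out and nothing holding the lever (value of joint lever below 0.06 rad and value of joint test_button below 0.001 m and contact force between lever and anything else below 0.2 N), for 0.2 s.
4. the blank is lifted in the fingers (height (world z) of blank above 0.03 m and contact force between the fingers and blank above 1 N), for 0.1 s.
At the end, for the whole second after the job is handed in: the blank is held in the fingers with its sole flat on the belt (within 0.035 rad and 3 mm), its middle within 60 mm along and 22 mm across of the belt's middle, lengthwise along the belt within 0.2 rad, at rest, pressed on with 3 to 30 N; the lever is up and the button out (angle between the z axis of blank and the z axis of platen, either way round below 0.035 rad and angle between the x axis of blank and the x axis of platen, either way round below 0.2 rad and z of blank in the frame of platen between -0.003 and 0.003 m and x of blank in the frame of platen between -0.06 and 0.06 m and y of blank in the frame of platen between -0.022 and 0.022 m and contact force between blank and platen between 3 and 30 N and contact force between the fingers and blank above 2 N and linear speed of blank below 0.02 m/s and value of joint lever below 0.06 rad and value of joint test_button below 0.001 m); the arm keeps its last pose, push and grip.
It fails at once if the blank is rammed against the sander (contact force between blank and platen above 80 N).
It fails at once if a bystander is moved by more than 30 mm (distance of any of offcut, glue, tape, screwdriver, wax, square from where it was at the start of the episode above 0.03 m).
It also fails if it takes over 64 s, if anything falls off the work surface, if the arm or the gripper's body presses on something with over 40 N, if the wrist force passes 120 N, or if a joint passes its speed limit or range.

ROBOT

A 6-joint arm with a two-finger parallel gripper is mounted at the origin on the work surface. World frame = base frame: x ahead of the robot, y to its left, z up, the work surface at z = 0. Lengths are in m, angles in rad, forces in N, time in s.
With the tool pointing down it reaches from about 0.35 to 0.775 m from the base axis. Payload 7.3 kg.
Tool frame: the origin (TCP) lies at the very end of the fingers, on their centre line; the grasp point (between the pads) lies 19 mm behind it; z points along the fingers, y is the line along which they close (so a half turn about z gives the same grasp; the last joint's range is limited). The gripper opens to 92 mm and grips with 3 to 60 N. Pads are 19 mm wide; open, the fingers measure 130 mm over their backs; the gripper's body (75 mm by 190 mm) begins 47 mm behind the grasp point.
Start: joints at [1.174, 0.342, 1.524, -0, 1.275, -0.146], TCP at [0.13, 0.509, 0.227] pointing down, gripper open.
Joint ranges: [-2.53, 2.53], [-0.77, 2.02], [0.04, 2.7], [-1, 4.14], [0.28, 2.66], [-3.11, 3.11]. Speed limits (rad/s): [2.57, 2.57, 3.14, 3.14, 3.14, 3.14].

INTERFACE

Orientations are given as [roll, pitch, yaw] about the fixed x, y, z axes, in that order (R = Rz(yaw) Ry(pitch) Rx(roll)).
In Python, from cell import robot gives the robot as it stands. The module is installed in compiled form; this text tells all that it offers.
- The arm moves only by the tool arm_command, never from a script. Its argument "moves" is a list of rows, each a list of 3 entries, a list of its own where there are three numbers: the shift along the tool's x, y, z in m, then the turn, a rotation vector about the tool's x, y, z in rad, then the finger opening in m, from 0 to 0.0918. In form: [[[dx, dy, dz], [ax, ay, az], claw], ...]. A call has exactly 5 rows; each row is the pose to reach, as a shift and turn from the pose commanded when the call began, along the tool's axes at that moment; what a row does not reach only later rows make up. A row lasts 1/10 s, in which the tool goes at most 50 mm and 8.59 degrees, less where a joint would pass 70% of its speed; a pose out of reach is approached as far as the arm can. A call with a gripper value outside its range is refused whole. The fingers move at their own pace and stop on an object; "squeeze" is the grip in N (left out, the last holds). Time passes only in rows, so rows that repeat a pose let the fingers close, or fill a call up. It gives the time, the measured TCP pose, the force, the opening and the grip force at its end, in the units of the state.
- robot.observe(): the state, without advancing time (a new reading comes with each control period).
- robot.read_camera(name): name is "scene" or "top" or "wrist"; returns the picture (400x640x3 uint8, red, green, blue); there is no depth.
- robot.camera_model(name): a dict with "fx", "fy", "cx", "cy" (pixels), "k1" (the pictures are not rectified: a ray, as slopes to the right and down, at radius r is drawn at 1 + k1 r^2 times it, then the intrinsics apply), "R" (3x3) and "t" (3): a world point X has camera coordinates R X + t. Camera axes: x right, y down, z forward; pixel columns grow to the right and rows downward; lengths in m; the calibration is good to about 2 mm. A picture is of the moment at which its call begins: read the wrist's pose just before it. camera_model takes no time and is no camera call; for the wrist camera it gives the pose at the moment of the call.
- robot.hand_in(): hands the job in; it is judged then, once.
The state is a dict: "time": time; "qpos": joint angles; "qvel": joint speeds; "joint_efforts": joint torques, N m; "tool_pos": TCP position; "tool_rot": TCP orientation; "contact_force": force on the tool from outside, world axes, zero at the start; "torque": the same for the moment, N m; "opening": finger opening in m; "grip_force": force on a finger pad.
Only numpy, scipy, OpenCV 4.12 (cv2) and the standard library are available. Lean on these libraries where they do the work, as an engineer would, in place of code of your own. Each camera call takes 0.05 s, during which the arm holds its last target. There are 200 camera calls.

## Working session

There is one attempt and no reset: what is moved stays moved. The work goes in short steps, Python scripts to look and compute and a tool call to move; the robot and the scene stay as the last step left them, time stands still between calls to the robot, and variables do not carry over. Pictures are saved under pics/ and viewed, at most 10 in all, crops included, and the job is handed in when it is done.

Besides the shell and the picture viewer there is one more tool, called after "Call:" by a JSON object that holds its "name" and its "arguments", one argument or row to a line. arm_command: Moves the arm, as the interface text tells. Its arguments: {"type":"object","properties":{"moves":{"type":"array"},"squeeze":{"type":"number"}},"required":["moves"]}

```bash
mkdir -p pics; ls; cat > h.py <<'E'
import numpy as np, cv2
from cell import robot
from scipy.spatial.transform import Rotation as Ro
def snap(n,f):
    m=robot.camera_model(n); im=robot.read_camera(n)
    cv2.imwrite('pics/'+f+'.png',im[:,:,::-1]); np.savez('pics/'+f+'.npz',im=im,**{k:np.array(v) for k,v in m.items()})
    return im,m
def load(f):
    d=np.load('pics/'+f+'.npz'); return d['im'],d
def ray(m,uv):
    K=np.array([[m['fx'],0,m['cx']],[0,m['fy'],m['cy']],[0,0,1]],float)
    p=cv2.undistortPoints(np.array(uv,float).reshape(-1,1,2),K,np.array([float(m['k1']),0,0,0])).reshape(-1,2)
    R=np.array(m['R']);t=np.array(m['t'])
    d=np.c_[p,np.ones(len(p))]@R
    return -R.T@t,d/np.linalg.norm(d,axis=1)[:,None]
def onz(m,uv,z):
    c,d=ray(m,uv); return c+d*((z-c[2])/d[:,2])[:,None]
def tri(m1,u1,m2,u2):
    A=np.zeros((3,3));b=np.zeros(3)
    for m,u in((m1,u1),(m2,u2)):
        c,d=ray(m,[u]);P=np.eye(3)-np.outer(d[0],d[0]);A+=P;b+=P@c
    return np.linalg.solve(A,b)
def proj(m,X):
    X=np.atleast_2d(X);c=X@np.array(m['R']).T+np.array(m['t']);s=c[:,:2]/c[:,2:];r2=(s**2).sum(1)[:,None]
    s=s*(1+m['k1']*r2);return s*[m['fx'],m['fy']]+[m['cx'],m['cy']]
E
python3 - <<'E'
from h import *
for n in('scene','top'):
    im,m=snap(n,n+'0'); c=-np.array(m['R']).T@np.array(m['t']); print(n,c,np.array(m['R'])[2],m['fx'],m['k1'])
o=robot.observe(); print(o)
E
```

```text
pics
scene [ 1.29123516 -0.71474171  1.13721974] [-0.54186318  0.47582726 -0.69280063] 462.7844101443564 -0.12651934339520984
top [ 0.26983712 -0.00336622  1.16495874] [ 0.19500419  0.01175653 -0.98073195] 382.1695672903679 -0.045080686212618654
{'time': 0.1, 'qpos': array([ 1.17400000e+00,  3.42652077e-01,  1.52489688e+00,  1.10992120e-05,
        1.27544563e+00, -1.45990246e-01]), 'qvel': array([-6.29739408e-05, -1.92723971e-03, -2.75382204e-03, -6.75990033e-04,
       -1.08733180e-03,  5.39267741e-04]), 'joint_efforts': array([ 2.48048716e-03, -4.31999481e+01, -2.44692475e+01,  7.21322419e-02,
        5.26315346e-02, -5.25432779e-05]), 'tool_pos': array([0.13012435, 0.5082408 , 0.22612357]), 'tool_rot': array([-3.14020718e+00, -2.14443088e-04,  2.89078319e+00]), 'contact_force': array([ 0.08685554, -0.11843454, -0.39923478]), 'torque': array([-0.04016983,  0.01747958, -0.0220057 ]), 'grip_force': 0.0, 'opening': 0.0915206936986355}
```

View pics/scene0.png

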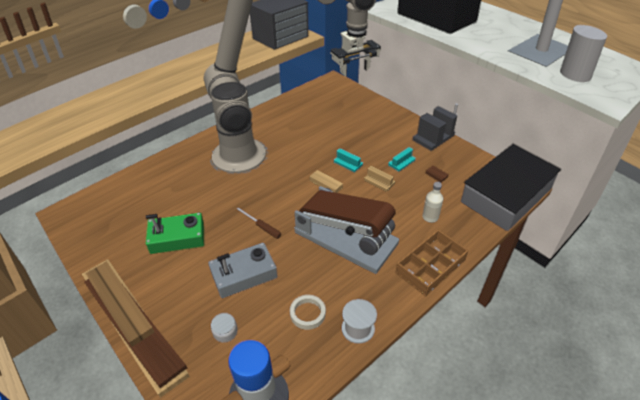

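View pics/top0.png

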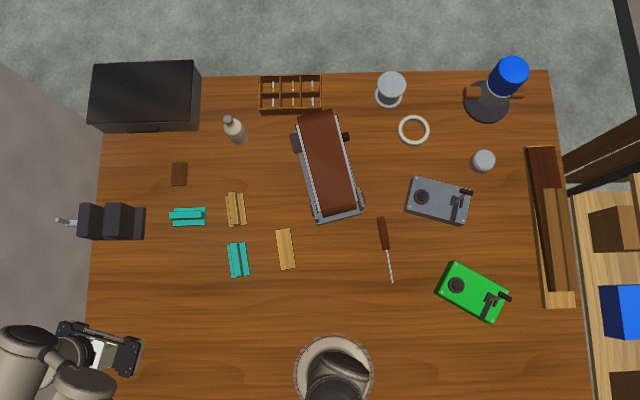

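The top view shows these candidates:
- **Pale wood pieces:** (236,209) has a rib and (285,249) is flat. The first fits the blank; the second is the offcut.
- **Turquoise look-alikes:** (187,217) and (238,260), to be left alone.
- **Switch boxes:** grey at (438,200) is the real one; green at (473,292) is the look-alike.
- **Sander:** its belt is at (328,165).

I'll confirm this in one enlarged crop.

```bash
python3 - <<'E'
from h import *
im,_=load('top0'); a=cv2.resize(im[95:285,210:480],None,fx=2.9,fy=2.9,interpolation=cv2.INTER_CUBIC)
cv2.imwrite('pics/c1.png',a[:,:,::-1]); 
im,_=load('scene0'); a=cv2.resize(im[145:300,200:405],None,fx=3.8,fy=3.8,interpolation=cv2.INTER_CUBIC)
cv2.imwrite('pics/c2.png',a[:,:,::-1]); print(a.shape)
E
```

```text
(589, 779, 3)
```

View pics/c1.png

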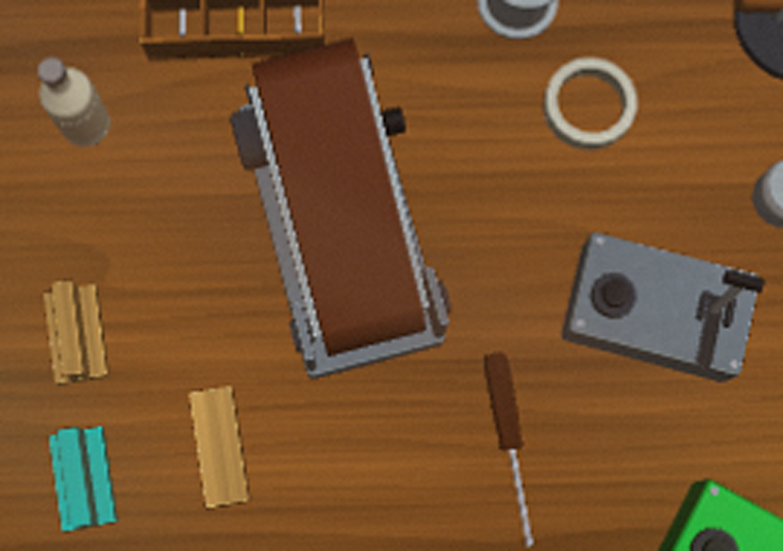

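View pics/c2.png

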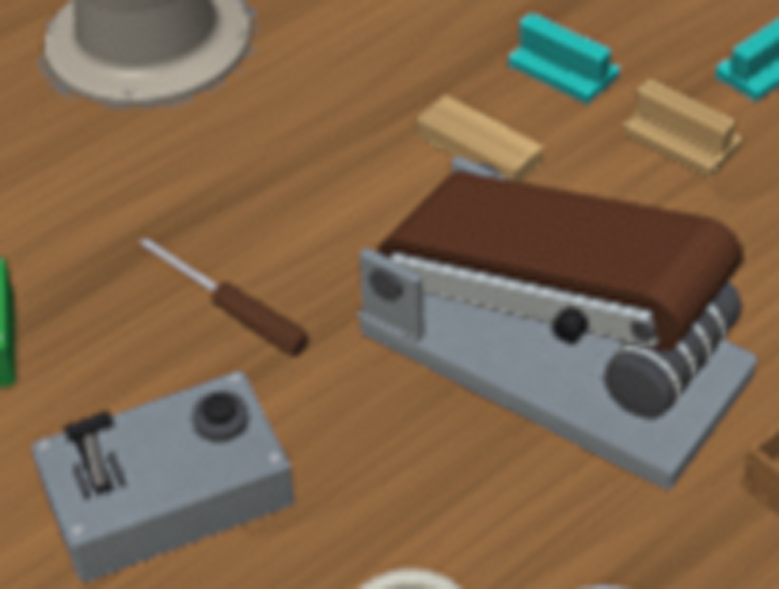

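The crops confirm it. The blank is at c1 (75,330), ribbed and pale, and the flat offcut is at c1 (218,447). The grey box has its button at c1 (616,292) and its lever bar at c1 (743,281), with the slot opening towards the robot. The belt's high end points away from the robot.

```bash
python3 - <<'E'
from h import *
_,T=load('top0');_,S=load('scene0')
t=lambda x,y:(210+x/2.9,95+y/2.9)
s=lambda x,y:(200+x/3.8,145+y/3.8)
B=tri(T,t(616,290),S,s(221,405));L=tri(T,t(743,280),S,s(90,425))
print('button',B,onz(T,[t(616,290)],.075),'bar',L,onz(T,[t(743,280)],.134),onz(S,[s(90,425)],.134))
d=(B-L)[:2];yaw=np.arctan2(d[1],d[0])-np.arctan2(.105,-.0267);print('yaw',yaw,np.hypot(*d))
r=onz(T,[t(63,282),t(72,376)],.048);r2=onz(S,[s(648,83),s(732,132)],.048);print('rib',r,r2)
def line(a,b,c,e):
    c1,d1=ray(T,[a,b]);c2,d2=ray(S,[c,e]);n1=np.cross(*d1);n2=np.cross(*d2);D=np.cross(n1,n2);D/=np.linalg.norm(D);D*=np.sign(D[0])
    P=np.linalg.lstsq(np.array([n1,n2,D]),np.array([n1@c1,n2@c2,D@[.6,.0,.15]]),rcond=None)[0];return P,D
for n,q in(('L',line(t(262,105),t(322,335),s(455,172),s(690,213))),('R',line(t(368,90),t(422,315),s(395,250),s(650,308)))):
    print(n,*q,'slope',np.arcsin(q[1][2]),'yaw',np.arctan2(q[1][1],q[1][0]))
print('ends z=.1/.2',onz(T,[t(375,340)],.1),onz(T,[t(305,62)],.2))
E
```

```text
button [ 0.50656123 -0.27037361  0.07430179] [[ 0.50589461 -0.2709828   0.075     ]] bar [ 0.50063567 -0.37836892  0.1335111 ] [[ 0.5001743  -0.37877792  0.134     ]] [[ 0.50148812 -0.37802592  0.134     ]]
yaw -0.3038219453389295 0.10815775384651743
rib [[0.53339468 0.29501011 0.048     ]
 [0.43444314 0.28286526 0.048     ]] [[0.44279231 0.28501538 0.048     ]
 [0.54500641 0.29113717 0.048     ]]
L [0.58731843 0.05562451 0.14721056] [0.92576103 0.22625198 0.30294646] slope 0.30778288470173204 yaw 0.23969708119007946
R [ 0.6138143  -0.04261685  0.13791646] [0.92945    0.21659495 0.29867929] slope 0.3033084791274348 yaw 0.22894956760695778
ends z=.1/.2 [[ 0.45593176 -0.02669223  0.1       ]] [[0.70294259 0.03382797 0.2       ]]
```

```bash
cat >> h.py <<'E'
def down(yaw,tilt=0.,about=None):
    # tool pointing down with tool y at world heading yaw
    y=np.array([np.cos(yaw),np.sin(yaw),0]);z=np.array([0,0,-1.]);x=np.cross(y,z)
    return np.c_[x,y,z]
def go(p,R=None,q=1,base=None):
    o=robot.observe();P=o['tool_pos'];C=Ro.from_euler('xyz',o['tool_rot']).as_matrix()
    if base is not None: P,C=base
    if R is None:R=C
    print('shift',np.round(C.T@(np.array(p)-P),4),'turn',np.round(Ro.from_matrix(C.T@R).as_rotvec(),3))
def st():
    o=robot.observe();print('t',round(o['time'],2),'p',o['tool_pos'].round(4),'rpy',o['tool_rot'].round(3),'F',o['contact_force'].round(1),'op',round(o['opening'],4),'g',round(o['grip_force'],1),'q',o['qpos'].round(2))
E
python3 - <<'E'
from h import *
y=-.304;by=np.array([-np.sin(y),np.cos(y)]);b=np.array([.5066,-.2704])+.055*by;print(b)
R=down(y+np.pi/2)
go([.47,.24,.3]); go([*b,.2],R); go([*b,.09],R)
E
```

```text
[ 0.52306365 -0.21792193]
shift [-0.3958 -0.1756 -0.0737] turn [0. 0. 0.]
shift [-0.5609 -0.6059  0.0268] turn [-0.001 -0.     0.053]
shift [-0.5609 -0.6057  0.1368] turn [-0.001 -0.     0.053]
```

Call:
{"name": "arm_command", "arguments": {
  "moves": [
    [[-0.04,-0.018,-0.008],[0,0,0],0.0918],
    [[-0.08,-0.036,-0.016],[0,0,0],0.0918],
    [[-0.12,-0.054,-0.024],[0,0,0],0.0918],
    [[-0.16,-0.072,-0.032],[0,0,0],0.0918],
    [[-0.2,-0.09,-0.04],[0,0,0],0.0918]
  ]
}}

```text
time: 0.6
tool_pos: [0.3026, 0.3704, 0.2668]
tool_rot: [-3.141, -0.0, 2.891]
contact_force: [0.7, 0.3, 0.0]
opening: 0.0922
grip_force: 0.0
```

Call:
{"name": "arm_command", "arguments": {
  "moves": [
    [[-0.04,-0.018,-0.008],[0,0,0],0.0918],
    [[-0.08,-0.036,-0.016],[0,0,0],0.0918],
    [[-0.12,-0.054,-0.024],[0,0,0],0.0918],
    [[-0.16,-0.072,-0.032],[0,0,0],0.0918],
    [[-0.2,-0.09,-0.04],[0,0,0],0.0918]
  ]
}}

```text
time: 1.1
tool_pos: [0.4741, 0.2335, 0.3068]
tool_rot: [-3.141, -0.001, 2.891]
contact_force: [1.1, 1.1, -0.7]
opening: 0.0918
grip_force: 0.0
```

```bash
python3 - <<'E'
from h import *
snap('wrist','w1');st()
y=-.304;go([.523,-.218,.2],down(y+np.pi/2))
E
```

```text
t 1.15 p [0.4793 0.2295 0.3075] rpy [-3.14   0.005  2.887] F [ 3.2 -4.5  0.6] op 0.0918 g 0.0 q [ 0.3   0.3   1.36 -0.    1.48 -1.01]
shift [-0.1547 -0.4219  0.1087] turn [-0.001  0.005  0.049]
```

Call:
{"name": "arm_command", "arguments": {
  "moves": [
    [[-0.016,-0.044,0],[0,0,0.01],0.0918],
    [[-0.032,-0.088,0],[0,0,0.02],0.0918],
    [[-0.048,-0.132,0],[0,0,0.03],0.0918],
    [[-0.064,-0.176,0],[0,0,0.04],0.0918],
    [[-0.08,-0.22,0],[0,0,0.05],0.0918]
  ]
}}

```text
time: 1.65
tool_pos: [0.4956, 0.0004, 0.3064]
tool_rot: [3.142, -0.001, 2.841]
contact_force: [0.9, -0.2, -0.5]
opening: 0.0917
grip_force: 0.0
```

Call:
{"name": "arm_command", "arguments": {
  "moves": [
    [[-0.012,-0.042,0.01],[0,0,0],0.0918],
    [[-0.024,-0.084,0.03],[0,0,0],0.0918],
    [[-0.036,-0.126,0.05],[0,0,0],0.0918],
    [[-0.048,-0.168,0.07],[0,0,0],0.0918],
    [[-0.06,-0.2,0.09],[0,0,0],0.0918]
  ]
}}

```text
time: 2.15
tool_pos: [0.4933, -0.2089, 0.2156]
tool_rot: [-3.142, -0.001, 2.84]
contact_force: [1.4, 1.0, -0.5]
opening: 0.0917
grip_force: 0.0
```

```bash
python3 - <<'E'
from h import *
im,m=snap('wrist','w2');st()
y=-.304;go([.523,-.218,.09],down(y+np.pi/2))
print(proj(m,[[.5066,-.2704,.075]]))
_,m1=load('w1')
E
```

```text
t 2.2 p [ 0.4924 -0.2125  0.212 ] rpy [-3.14  -0.005  2.837] F [-1.6 -3.9 -1. ] op 0.0917 g 0.0 q [-0.55  0.38  1.51 -0.    1.26 -1.81]
shift [-0.0314  0.0041  0.1218] turn [-0.001 -0.005 -0.   ]
[[258.42356728 219.82500394]]
```

View pics/w2.png

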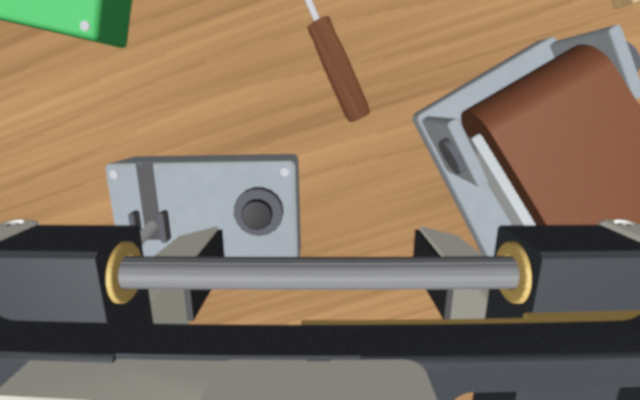

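Call:
{"name": "arm_command", "arguments": {
  "moves": [
    [[-0.03,0.004,0.03],[0,0,0],0.0918],
    [[-0.03,0.004,0.07],[0,0,0],0.0918],
    [[-0.03,0.004,0.1],[0,0,0],0.0918],
    [[-0.03,0.004,0.115],[0,0,0],0.0918],
    [[-0.03,0.004,0.115],[0,0,0],0.0918]
  ]
}}

```text
time: 2.7
tool_pos: [0.5223, -0.2105, 0.0989]
tool_rot: [3.14, -0.006, 2.841]
contact_force: [0.9, -0.2, 0.2]
opening: 0.0921
grip_force: 0.0
```

```bash
python3 - <<'E'
from h import *
_,m2=load('w2');print(onz(m2,[(257,213)],.075))
im,m=snap('scene','s1');st()
p=np.array([.5066,-.2704]);y=-.304;b=p+.055*np.array([-np.sin(y),np.cos(y)])
go([*b,.070],down(y+np.pi/2))
a=cv2.resize(im[180:320,180:330],None,fx=4,fy=4,interpolation=cv2.INTER_CUBIC);cv2.imwrite('pics/s1c.png',a[:,:,::-1])
E
```

```text
[[ 0.50021084 -0.26944986  0.075     ]]
t 2.75 p [ 0.5233 -0.2112  0.1008] rpy [ 3.141e+00 -3.000e-03  2.841e+00] F [0.2 0.  0.1] op 0.0917 g 0.0 q [-0.52  0.54  1.58  0.    1.02 -1.79]
shift [-0.0018 -0.0066  0.0307] turn [ 0.001 -0.003  0.003]
```

View pics/s1c.png

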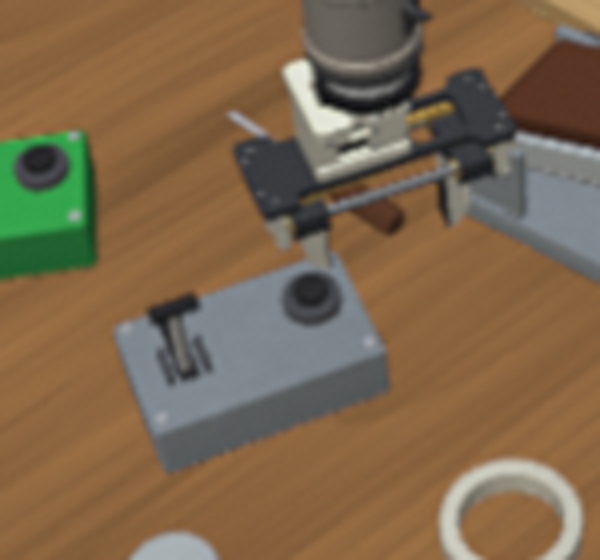

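Call:
{"name": "arm_command", "arguments": {
  "moves": [
    [[0,-0.007,0.01],[0,0,0],0.0918],
    [[0,-0.007,0.02],[0,0,0],0.0918],
    [[0,-0.007,0.026],[0,0,0],0.0918],
    [[0,-0.007,0.03],[0,0,0],0.0918],
    [[0,-0.007,0.031],[0,0,0],0.0918]
  ]
}}

```text
time: 3.25
tool_pos: [0.5217, -0.2187, 0.0708]
tool_rot: [-3.141, -0.0, 2.841]
contact_force: [-2.1, -0.0, 5.0]
opening: 0.092
grip_force: 2.3
```

```bash
python3 - <<'E'
from h import *
im,m=snap('scene','s2');st()
a=cv2.resize(im[180:320,180:330],None,fx=4,fy=4,interpolation=cv2.INTER_CUBIC);cv2.imwrite('pics/s2c.png',a[:,:,::-1])
b0=load('s1')[0].astype(int);D=abs(im.astype(int)-b0).sum(2)[240:300,205:235];print((D>80).sum())
E
```

```text
t 3.3 p [ 0.5217 -0.2187  0.0709] rpy [-3.141 -0.     2.841] F [-2.6  0.1  3.8] op 0.0918 g 2.3 q [-0.53  0.58  1.61 -0.    0.95 -1.8 ]
157
```

```bash
python3 - <<'E'
from h import *
im,m=snap('scene','s3')
up=np.array([.5006,-.3784,.134]);ax=up-[.0127*.955,-.0127*.299,.084];dn=ax+[-.08*.955,.08*.299,.027]
print(ax,dn)
for f in('s1','s2','s3'):
    i,mm=load(f)
    print(f,[i[int(v)-1:int(v)+2,int(u)-1:int(u)+2].mean().round(0) for u,v in proj(mm,[up,dn])])
st()
E
```

```text
[ 0.4884715 -0.3746027  0.05     ] [ 0.4120715 -0.3506827  0.077    ]
s1 [np.float64(44.0), np.float64(104.0)]
s2 [np.float64(118.0), np.float64(104.0)]
s3 [np.float64(122.0), np.float64(93.0)]
t 3.35 p [ 0.5217 -0.2187  0.071 ] rpy [-3.141 -0.     2.841] F [-3.1 -0.9  4.4] op 0.0918 g 2.3 q [-0.53  0.58  1.61 -0.    0.96 -1.8 ]
```

Call:
{"name": "arm_command", "arguments": {
  "moves": [
    [[0,0,-0.02],[0,0,0],0.0918],
    [[0,0,-0.06],[0,0,0],0.0918],
    [[0.01,0,-0.1],[0,0,0],0],
    [[0.05,-0.02,-0.1],[0,0,0],0],
    [[0.09,-0.05,-0.1],[0,0,0],0]
  ]
}}

```text
time: 3.85
tool_pos: [0.4212, -0.2392, 0.1719]
tool_rot: [-3.141, 0.003, 2.844]
contact_force: [0.5, -2.1, 0.1]
opening: 0.0725
grip_force: 0.0
```

```bash
python3 - <<'E'
from h import *
up=np.array([.5006,-.3784,.134]);dn=np.array([.412,-.3507,.077])
i,mm=snap('top','t1')
for f in('scene0','top0','s3','t1'):
    i,mm=load(f);print(f,[i[int(v)-1:int(v)+2,int(u)-1:int(u)+2].mean().round(0) for u,v in proj(mm,[up,dn])])
st()
bx=np.array([.955,-.299]);a=np.array([.4885,-.3746]);y=-.304
R=down(y+np.pi/2)@Ro.from_rotvec([0,-.7,0]).as_matrix()
P=lambda s,h:[*(a+s*bx),h]
go(P(-.16,.12),R)
print('from tilted B:');B=(np.array(P(-.16,.12)),R)
go(P(-.108,.038),R,base=B)
E
```

```text
scene0 [np.float64(44.0), np.float64(104.0)]
top0 [np.float64(37.0), np.float64(80.0)]
s3 [np.float64(122.0), np.float64(93.0)]
t1 [np.float64(152.0), np.float64(210.0)]
t 3.9 p [ 0.4138 -0.2401  0.1705] rpy [-3.141 -0.005  2.841] F [-4.9 -0.2 -0.6] op 0.0686 g 0.0 q [-0.68  0.32  1.73 -0.    1.1  -1.95]
shift [ 0.0487 -0.1058  0.0509] turn [ 0.    -0.705  0.004]
from tilted B:
shift [0.013  0.     0.0962] turn [0. 0. 0.]
```

Call:
{"name": "arm_command", "arguments": {
  "moves": [
    [[0.02,-0.03,-0.01],[0,-0.14,0],0],
    [[0.04,-0.06,0],[0,-0.28,0],0],
    [[0.05,-0.09,0.02],[0,-0.42,0],0],
    [[0.05,-0.106,0.04],[0,-0.56,0],0],
    [[0.05,-0.106,0.05],[0,-0.7,0],0]
  ]
}}

```text
time: 4.4
tool_pos: [0.3552, -0.3176, 0.1407]
tool_rot: [3.114, 0.497, 2.839]
contact_force: [0.6, -0.0, 0.4]
opening: 0.0285
grip_force: 0.0
```

```bash
python3 - <<'E'
from h import *
im,m=snap('scene','s4');st()
bx=np.array([.955,-.299]);a=np.array([.4885,-.3746]);y=-.304
R=down(y+np.pi/2)@Ro.from_rotvec([0,-.7,0]).as_matrix()
P=lambda s,h:[*(a+s*bx),h]
go(P(-.108,.038),R)
a=cv2.resize(im[180:320,170:320],None,fx=4,fy=4,interpolation=cv2.INTER_CUBIC);cv2.imwrite('pics/s4c.png',a[:,:,::-1])
E
```

```text
t 4.45 p [ 0.3548 -0.318   0.1395] rpy [3.115 0.5   2.84 ] F [-0.5  0.1 -2.1] op 0.024 g 0.0 q [-1.16  0.2   2.15  0.74  0.6  -3.01]
shift [ 0.0168 -0.017   0.1061] turn [ 0.028 -0.2   -0.   ]
```

View pics/s4c.png

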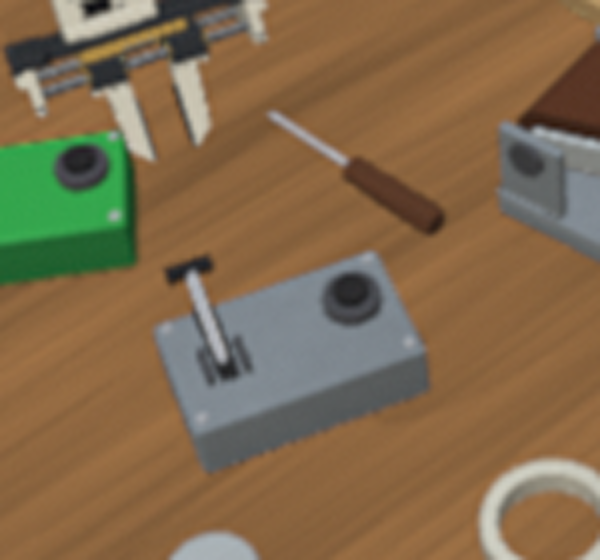

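```bash
python3 - <<'E'
from h import *
_,m=load('s4');print(onz(m,[(170+190/4,180+268/4)],.08))
bx=np.array([.955,-.299]);a=np.array([.4885,-.3746]);y=-.304
R=down(y+np.pi/2)@Ro.from_rotvec([0,-.5,0]).as_matrix()
P=lambda s,h:[*(a+s*bx),h]
go(P(-.115,.047),R)
E
```

```text
[[ 0.41453701 -0.35266106  0.08      ]]
shift [ 0.0186 -0.0167  0.0949] turn [0.028 0.    0.002]
```

Call:
{"name": "arm_command", "arguments": {
  "moves": [
    [[0.01,-0.017,0.0],[0.028,0,0],0],
    [[0.019,-0.017,0.02],[0.028,0,0],0],
    [[0.019,-0.017,0.05],[0.028,0,0],0],
    [[0.019,-0.017,0.08],[0.028,0,0],0],
    [[0.019,-0.017,0.095],[0.028,0,0],0]
  ]
}}

```text
time: 4.95
tool_pos: [0.391, -0.341, 0.0636]
tool_rot: [3.137, 0.46, 2.831]
contact_force: [0.7, -0.3, 0.7]
opening: 0.0004
grip_force: 0.0
```

```bash
cat > lift.py <<'E'
from h import *
st()
bx=np.array([.955,-.299]);a=np.array([.4885,-.3746]);by=np.array([.299,.955])
o=robot.observe();C=Ro.from_euler('xyz',o['tool_rot']).as_matrix();p=o['tool_pos'];zt=C[:,2];
print('s,l,h',(p[:2]-a)@bx,(p[:2]-a)@by,p[2],'z',zt@[*bx,0],zt@[*by,0])
n3=-C[:,0]
for th in(1.25,1.0,.75,.5,.25,.0,-.1,-.15):
    bar=np.array([*(a-.085*np.sin(th)*bx),.05+.085*np.cos(th)])
    print(th,end=' ');go(bar-.0165*n3+.012*zt)
E
python3 lift.py
```

```text
t 4.95 p [ 0.391  -0.341   0.0636] rpy [3.137 0.46  2.831] F [ 0.7 -0.3  0.7] op 0.0004 g 0.0 q [-1.06  0.42  2.11  0.88  0.41 -3.1 ]
s,l,h -0.10315342053119445 0.0029505497438238396 0.0636044979942771 z 0.44423980890416015 0.0010265616854954085
1.25 shift [-0.0094 -0.0028  0.0101] turn [0. 0. 0.]
1.0 shift [-0.0261 -0.0027 -0.003 ] turn [0. 0. 0.]
0.75 shift [-0.0455 -0.0025 -0.0115] turn [0. 0. 0.]
0.5 shift [-0.0664 -0.0024 -0.015 ] turn [0. 0. 0.]
0.25 shift [-0.0875 -0.0023 -0.0132] turn [0. 0. 0.]
0.0 shift [-0.1076 -0.0021 -0.0062] turn [0. 0. 0.]
-0.1 shift [-0.115  -0.0021 -0.0021] turn [0. 0. 0.]
-0.15 shift [-0.1185 -0.0021  0.0003] turn [0. 0. 0.]
```

Call:
{"name": "arm_command", "arguments": {
  "moves": [
    [[0.004,-0.003,0.004],[0,0,0.1],0],
    [[0.004,-0.003,0.01],[0,0,0.15],0],
    [[0,-0.003,0.012],[0,0,0.15],0],
    [[-0.004,-0.003,0.012],[0,0,0.15],0],
    [[-0.006,-0.003,0.011],[0,0,0.15],0]
  ]
}}

```text
time: 5.45
tool_pos: [0.3991, -0.3474, 0.0581]
tool_rot: [3.066, 0.456, 2.666]
contact_force: [-0.9, 1.0, 0.7]
opening: 0.0006
grip_force: 0.6
```

```bash
python3 lift.py
```

```text
t 5.45 p [ 0.3991 -0.3474  0.0581] rpy [3.066 0.456 2.666] F [-0.9  1.   0.7] op 0.0006 g 0.6 q [-1.05  0.44  2.09  0.89  0.4  -2.96]
s,l,h -0.09354446833682693 -0.0007243374468070161 0.05806526437045323 z 0.44586923958177305 -0.0004292338053085971
1.25 shift [-0.0029  0.0038  0.0009] turn [0. 0. 0.]
1.0 shift [-0.0194  0.0063 -0.0121] turn [0. 0. 0.]
0.75 shift [-0.0386  0.0093 -0.0206] turn [0. 0. 0.]
0.5 shift [-0.0593  0.0125 -0.0241] turn [0. 0. 0.]
0.25 shift [-0.0802  0.0158 -0.0222] turn [0. 0. 0.]
0.0 shift [-0.1     0.0188 -0.0152] turn [0. 0. 0.]
-0.1 shift [-0.1073  0.02   -0.0111] turn [0. 0. 0.]
-0.15 shift [-0.1108  0.0205 -0.0087] turn [0. 0. 0.]
```

Call:
{"name": "arm_command", "arguments": {
  "moves": [
    [[-0.01,0.005,-0.005],[0,0,0],0],
    [[-0.02,0.006,-0.012],[0,0,0],0],
    [[-0.03,0.008,-0.017],[0,0,0],0],
    [[-0.04,0.009,-0.021],[0,0,0],0],
    [[-0.05,0.011,-0.023],[0,0,0],0]
  ]
}}

```text
time: 5.95
tool_pos: [0.4337, -0.3551, 0.102]
tool_rot: [3.066, 0.456, 2.665]
contact_force: [-0.5, -0.5, -0.2]
opening: 0.0003
grip_force: 0.1
```

```bash
python3 lift.py
```

```text
t 5.95 p [ 0.4337 -0.3551  0.102 ] rpy [3.066 0.456 2.665] F [-0.5 -0.5 -0.2] op 0.0003 g 0.1 q [-0.99  0.39  1.98  0.64  0.49 -2.62]
s,l,h -0.05819872508574568 0.002186321176967868 0.10203948065220429 z 0.44606193654724924 -0.001188445583727863
1.25 shift [ 0.0472 -0.007   0.0245] turn [0. 0. 0.]
1.0 shift [ 0.0307 -0.0044  0.0115] turn [0. 0. 0.]
0.75 shift [ 0.0115 -0.0014  0.003 ] turn [0. 0. 0.]
0.5 shift [-0.0091  0.0018 -0.0004] turn [0. 0. 0.]
0.25 shift [-0.03    0.005   0.0014] turn [0. 0. 0.]
0.0 shift [-0.0498  0.0081  0.0084] turn [0. 0. 0.]
-0.1 shift [-0.0571  0.0093  0.0126] turn [0. 0. 0.]
-0.15 shift [-0.0606  0.0098  0.0149] turn [0. 0. 0.]
```

Call:
{"name": "arm_command", "arguments": {
  "moves": [
    [[-0.015,0.003,0],[0,0,0],0],
    [[-0.03,0.005,0.001],[0,0,0],0],
    [[-0.045,0.007,0.006],[0,0,0],0],
    [[-0.055,0.009,0.011],[0,0,0],0],
    [[-0.058,0.009,0.013],[0,0,0],0]
  ]
}}

```text
time: 6.45
tool_pos: [0.4884, -0.3718, 0.1158]
tool_rot: [3.066, 0.453, 2.667]
contact_force: [-25.3, 7.7, 19.5]
opening: 0.0004
grip_force: 13.7
```

```bash
python3 - <<'E'
from h import *
snap('scene','s5');st()
E
```

```text
t 6.5 p [ 0.4881 -0.3717  0.1158] rpy [3.066 0.453 2.667] F [-14.7   4.1  10.9] op 0.0005 g 8.5 q [-0.91  0.44  1.83  0.51  0.55 -2.42]
```

Call:
{"name": "arm_command", "arguments": {
  "moves": [
    [[0.01,0,0],[0,0,0],0],
    [[0.03,0,-0.01],[0,0,0],0],
    [[0.06,0,-0.04],[0,0,0],0.05],
    [[0.08,0,-0.08],[0,0,0],0.0918],
    [[0.08,0,-0.11],[0,0,0],0.0918]
  ]
}}

```text
time: 7.0
tool_pos: [0.3759, -0.3224, 0.1786]
tool_rot: [3.063, 0.452, 2.663]
contact_force: [0.3, -0.9, 0.3]
opening: 0.0195
grip_force: 0.0
```

```bash
python3 - <<'E'
from h import *
im,m=snap('scene','s6');st()
up=np.array([.5006,-.3784,.134])
for f in('scene0','s5','s6'):
    i,mm=load(f);print(f,[i[int(v)-1:int(v)+2,int(u)-1:int(u)+2].mean().round(0) for u,v in proj(mm,[up])])
a0=load('scene0')[0][235:262,205:240].astype(int);print((abs(im[235:262,205:240]-a0).sum(2)>80).sum())
go([.36,-.18,.3],down(-.304+np.pi/2))
go([.44,.2,.3],down(1.64))
E
```

```text
t 7.05 p [ 0.3767 -0.3247  0.1834] rpy [3.068 0.459 2.665] F [ 2.6 -0.6  3.8] op 0.0237 g 0.0 q [-1.07  0.15  2.03  0.51  0.68 -2.54]
scene0 [np.float64(44.0)]
s5 [np.float64(46.0)]
s6 [np.float64(45.0)]
0
shift [ 0.0212  0.1308 -0.1313] turn [ 0.032  0.463 -0.152]
shift [ 0.1137  0.5075 -0.1495] turn [-0.055  0.466 -0.519]
```

Call:
{"name": "arm_command", "arguments": {
  "moves": [
    [[0,0.02,-0.03],[0.01,0.12,-0.04],0.06],
    [[0.005,0.05,-0.06],[0.02,0.24,-0.08],0.06],
    [[0.01,0.08,-0.09],[0.03,0.36,-0.12],0.06],
    [[0.02,0.11,-0.12],[0.032,0.463,-0.152],0.06],
    [[0.02,0.13,-0.13],[0.032,0.463,-0.152],0.06]
  ]
}}

```text
time: 7.55
tool_pos: [0.3639, -0.181, 0.298]
tool_rot: [3.14, -0.001, 2.84]
contact_force: [0.1, -0.2, -0.4]
opening: 0.0594
grip_force: 0.0
```

```bash
python3 - <<'E'
from h import *
st()
go([.46,.29,.25],down(1.66))
E
```

```text
t 7.55 p [ 0.3639 -0.181   0.298 ] rpy [ 3.14e+00 -1.00e-03  2.84e+00] F [ 0.1 -0.2 -0.4] op 0.0594 g 0.0 q [-0.65  0.07  1.68  0.    1.4  -1.92]
shift [0.0479 0.4782 0.0488] turn [ 0.002 -0.001 -0.39 ]
```

Call:
{"name": "arm_command", "arguments": {
  "moves": [
    [[0.005,0.048,0],[0,0,-0.08],0.06],
    [[0.01,0.096,0],[0,0,-0.16],0.06],
    [[0.015,0.144,0],[0,0,-0.24],0.06],
    [[0.02,0.19,0],[0,0,-0.32],0.06],
    [[0.025,0.238,0],[0,0,-0.39],0.06]
  ]
}}

```text
time: 8.05
tool_pos: [0.4103, 0.0543, 0.2969]
tool_rot: [3.138, 0.001, -3.052]
contact_force: [0.6, 0.1, 0.2]
opening: 0.0599
grip_force: 0.0
```

```bash
python3 - <<'E'
from h import *
st()
go([.46,.29,.25],down(1.66))
E
```

```text
t 8.05 p [0.4103 0.0543 0.2969] rpy [ 3.138e+00  1.000e-03 -3.052e+00] F [0.6 0.1 0.2] op 0.0599 g 0.0 q [-0.06  0.08  1.67  0.    1.39 -1.72]
shift [-0.0704  0.2302  0.0478] turn [ 0.004  0.001 -0.   ]
```

Call:
{"name": "arm_command", "arguments": {
  "moves": [
    [[-0.02,0.045,0.005],[0,0,0],0.06],
    [[-0.05,0.08,0.01],[0,0,0],0.06],
    [[-0.08,0.12,0.02],[0,0,0],0.06],
    [[-0.11,0.16,0.03],[0,0,0],0.06],
    [[-0.14,0.2,0.04],[0,0,0],0.06]
  ]
}}

```text
time: 8.55
tool_pos: [0.5318, 0.2635, 0.2577]
tool_rot: [3.137, 0.001, -3.055]
contact_force: [0.3, -1.1, -0.2]
opening: 0.0602
grip_force: 0.0
```

Call:
{"name": "arm_command", "arguments": {
  "moves": [
    [[-0.01,0.02,0],[0,0,0],0.06],
    [[-0.02,0.03,0.01],[0,0,0],0.06],
    [[-0.02,0.03,0.02],[0,0,0],0.06],
    [[-0.02,0.03,0.02],[0,0,0],0.06],
    [[-0.02,0.03,0.02],[0,0,0],0.06]
  ]
}}

```text
time: 9.05
tool_pos: [0.5479, 0.2924, 0.238]
tool_rot: [3.137, -0.001, -3.056]
contact_force: [0.3, -0.0, 0.5]
opening: 0.0602
grip_force: 0.0
```

```bash
python3 - <<'E'
from h import *
im,m=snap('wrist','w3');st()
print(proj(m,[[.484,.289,.048],[.534,.295,.048],[.434,.283,.048]]))
E
```

```text
t 9.1 p [0.5481 0.2925 0.2386] rpy [ 3.137  0.    -3.056] F [0.2 0.6 0.3] op 0.0601 g 0.0 q [ 0.36  0.51  1.22  0.    1.41 -1.29]
[[320.15921094 110.51140347]
 [321.8186272  162.19025914]
 [318.38050239  55.41332497]]
```

View pics/w3.png

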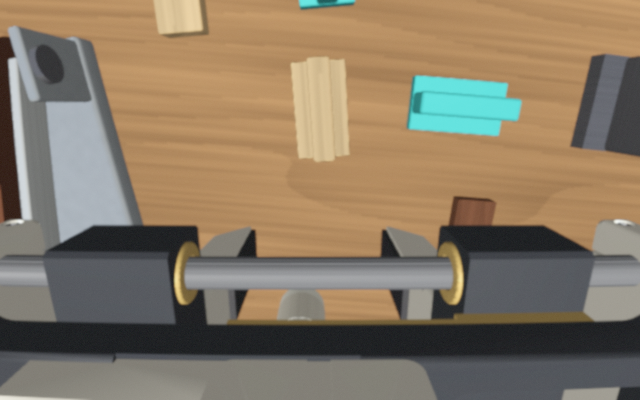

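The wrist view shows the blank at (320,108) with its rib running from (318,58) to (323,160). The predicted rib ends were (318,55) and (322,162), so they agree. The turquoise look-alike at (463,105) is well clear.

```bash
python3 - <<'E'
from h import *
_,m=load('w3')
e=onz(m,[(318,58),(323,160)],.048);d=e[1]-e[0];h=np.arctan2(d[1],d[0]);c=e.mean(0);print(e,c,h)
c2=(c[:2]+[.486,.2885])/2; print(c2)
go([*c2,.12],down(h+np.pi/2));go([*c2,.019],down(h+np.pi/2))
E
```

```text
[[0.43631726 0.28284109 0.048     ]
 [0.53170636 0.29598104 0.048     ]] [0.48401181 0.28941106 0.048     ] 0.1368895685643121
[0.4850059  0.28895553]
shift [0.0632 0.0013 0.1186] turn [ 0.005  0.    -0.052]
shift [0.0632 0.0009 0.2196] turn [ 0.005  0.    -0.052]
```

Call:
{"name": "arm_command", "arguments": {
  "moves": [
    [[0.02,0,0.03],[0.005,0,-0.02],0.06],
    [[0.04,0,0.07],[0.005,0,-0.04],0.06],
    [[0.063,0.001,0.11],[0.005,0,-0.045],0.06],
    [[0.063,0.001,0.14],[0.005,0,-0.045],0.06],
    [[0.063,0.001,0.16],[0.005,0,-0.045],0.06]
  ]
}}

```text
time: 9.6
tool_pos: [0.484, 0.2887, 0.077]
tool_rot: [-3.141, -0.002, -3.011]
contact_force: [-0.3, -0.0, -0.4]
opening: 0.0602
grip_force: 0.0
```

Call:
{"name": "arm_command", "arguments": {
  "moves": [
    [[0,0,0.02],[0,0,0],0.06],
    [[0,0,0.04],[0,0,0],0.06],
    [[0,0,0.052],[0,0,0],0.06],
    [[0,0,0.059],[0,0,0],0.06],
    [[0,0,0.059],[0,0,0],0.06]
  ]
}}

```text
time: 10.1
tool_pos: [0.4852, 0.2893, 0.0188]
tool_rot: [-3.141, -0.001, -3.011]
contact_force: [0.5, -0.7, -0.4]
opening: 0.0602
grip_force: 0.0
```

Call:
{"name": "arm_command", "arguments": {
  "moves": [
    [[0,0,0],[0,0,0],0.04],
    [[0,0,0],[0,0,0],0.03],
    [[0,0,0],[0,0,0],0.02],
    [[0,0,0],[0,0,0],0.01],
    [[0,0,0],[0,0,0],0.01]
  ],
  "squeeze": 30
}}

```text
time: 10.6
tool_pos: [0.4853, 0.2897, 0.0191]
tool_rot: [-3.142, -0.0, -3.01]
contact_force: [0.1, 0.6, -0.7]
opening: 0.0248
grip_force: 0.0
```

```bash
python3 - <<'E'
from h import *
st()
E
```

```text
t 10.6 p [0.4853 0.2897 0.0191] rpy [-3.142 -0.    -3.01 ] F [ 0.1  0.6 -0.7] op 0.0248 g 0.0 q [ 0.4   0.65  1.65 -0.    0.84 -1.3 ]
```

Call:
{"name": "arm_command", "arguments": {
  "moves": [
    [[0,0,0],[0,0,0],0.01],
    [[0,0,0],[0,0,0],0.01],
    [[0,0,0],[0,0,0],0.01],
    [[0,0,0],[0,0,0],0.01],
    [[0,0,-0.005],[0,0,0],0.01]
  ],
  "squeeze": 30
}}

```text
time: 11.1
tool_pos: [0.4847, 0.2893, 0.0233]
tool_rot: [-3.141, -0.002, -3.01]
contact_force: [-0.5, 0.7, -1.1]
opening: 0.0221
grip_force: 29.9
```

```bash
cat > place.py <<'E'
from h import *
sl,hd=.305,.234
u=np.array([np.cos(sl)*np.cos(hd),np.cos(sl)*np.sin(hd),np.sin(sl)]);v=np.array([-np.sin(hd),np.cos(hd),0]);n=np.cross(u,v)
Q=np.array([.585,.0028,.1376]);Rp=np.c_[-u,v,-n]
E
python3 - <<'E'
from place import *
st();go(Q+n*.1,Rp);print(Q+n*.1)
E
```

```text
t 11.1 p [0.4847 0.2893 0.0233] rpy [-3.141e+00 -2.000e-03 -3.010e+00] F [-0.5  0.7 -1.1] op 0.0221 g 29.9 q [ 0.4   0.65  1.64 -0.    0.85 -1.3 ]
shift [-0.0316 -0.3004 -0.2095] turn [-0.016 -0.307 -0.102]
[ 0.55578908 -0.00416291  0.2329847 ]
```

Call:
{"name": "arm_command", "arguments": {
  "moves": [
    [[0,0,-0.03],[0,0,0],0.01],
    [[0,0,-0.07],[0,0,0],0.01],
    [[0,0,-0.12],[0,0,0],0.01],
    [[0,0,-0.17],[0,0,0],0.01],
    [[0,-0.01,-0.215],[0,0,0],0.01]
  ]
}}

```text
time: 11.6
tool_pos: [0.4862, 0.2803, 0.2414]
tool_rot: [3.141, 0.0, -3.009]
contact_force: [1.4, 0.7, -0.9]
opening: 0.0216
grip_force: 29.9
```

Call:
{"name": "arm_command", "arguments": {
  "moves": [
    [[-0.005,-0.04,0],[0,-0.06,-0.02],0.01],
    [[-0.01,-0.08,0],[0,-0.12,-0.04],0.01],
    [[-0.015,-0.12,0],[-0.01,-0.18,-0.06],0.01],
    [[-0.02,-0.16,0],[-0.01,-0.24,-0.08],0.01],
    [[-0.03,-0.2,0],[-0.016,-0.3,-0.1],0.01]
  ]
}}

```text
time: 12.1
tool_pos: [0.542, 0.084, 0.2391]
tool_rot: [-3.141, 0.302, -2.908]
contact_force: [0.5, -0.3, -1.1]
opening: 0.0217
grip_force: 29.9
```

```bash
python3 - <<'E'
from place import *
st();go(Q+n*.1,Rp);go(Q+n*.035,Rp)
E
```

```text
t 12.1 p [0.542  0.084  0.2391] rpy [-3.141  0.302 -2.908] F [ 0.5 -0.3 -1.1] op 0.0217 g 29.9 q [-0.03  0.21  1.71  0.1   0.93 -1.88]
shift [ 0.0085 -0.089   0.0038] turn [-0.    -0.003 -0.   ]
shift [ 0.0083 -0.089   0.0688] turn [-0.    -0.003 -0.   ]
```

Call:
{"name": "arm_command", "arguments": {
  "moves": [
    [[0.004,-0.04,0],[0,0,0],0.01],
    [[0.008,-0.08,0],[0,0,0],0.01],
    [[0.008,-0.089,0.02],[0,-0.003,0],0.01],
    [[0.008,-0.089,0.045],[0,-0.003,0],0.01],
    [[0.008,-0.089,0.06],[0,-0.003,0],0.01]
  ]
}}

```text
time: 12.6
tool_pos: [0.5721, 0.0004, 0.1773]
tool_rot: [3.14, 0.3, -2.911]
contact_force: [-0.0, -0.2, -1.5]
opening: 0.0219
grip_force: 29.9
```

```bash
python3 - <<'E'
from place import *
snap('wrist','w4')
im,m=snap('scene','s7');st();go(Q+n*.019,Rp)
X=[Q+u*a+v*b for a in(-.05,0,.05) for b in(-.028,.028)]
for p in X[:0]:pass
a=im[140:270,280:410].copy()
f=4.4;a=cv2.resize(a,None,fx=f,fy=f,interpolation=cv2.INTER_CUBIC)
for q in [Q+u*a_+v*b for a_ in(-.12,0,.12) for b in(-.05,0,.05)]:
    x,y=(proj(m,q)[0]-[280,140]+.5)*f;cv2.circle(a,(int(x),int(y)),3,(0,255,0),-1)
cv2.imwrite('pics/s7c.png',a[:,:,::-1])
E
```

```text
t 12.7 p [0.5715 0.0012 0.1767] rpy [ 3.139  0.298 -2.911] F [ 0.6 -0.4 -2.4] op 0.0218 g 29.9 q [-0.2   0.33  1.74  0.17  0.81 -2.11]
shift [-0.0013 -0.0016  0.0223] turn [ 0.002 -0.007 -0.003]
```

View pics/s7c.png

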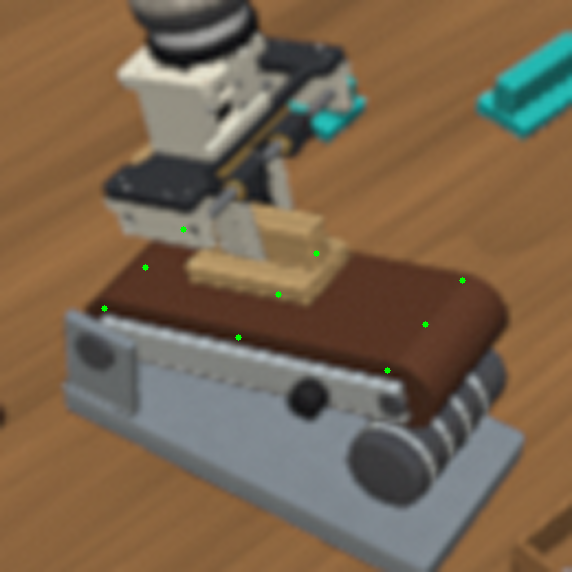

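Call:
{"name": "arm_command", "arguments": {
  "moves": [
    [[-0.001,-0.001,0.004],[0,-0.006,0],0.01],
    [[-0.001,-0.001,0.008],[0,-0.006,0],0.01],
    [[-0.001,-0.001,0.012],[0,-0.006,0],0.01],
    [[-0.001,-0.001,0.015],[0,-0.006,0],0.01],
    [[-0.001,-0.001,0.017],[0,-0.006,0],0.01]
  ]
}}

```text
time: 13.2
tool_pos: [0.5792, 0.0015, 0.164]
tool_rot: [-3.142, 0.31, -2.909]
contact_force: [-16.0, -2.8, 23.3]
opening: 0.0221
grip_force: 30.0
```

```bash
cat > feel.py <<'E'
from place import *
st();o=robot.observe();C=Ro.from_euler('xyz',o['tool_rot']).as_matrix()
print('F tool',(C.T@o['contact_force']).round(2),'M tool',(C.T@o['torque']).round(3),'h',(o['tool_pos']-Q)@n,'tilt',np.arcsin(-C[2,0]),np.arcsin(C[2,1]))
E
python3 feel.py
```

```text
t 13.2 p [0.5792 0.0015 0.164 ] rpy [-3.142  0.31  -2.909] F [-16.   -2.8  23.3] op 0.0221 g 30.0 q [-0.2   0.35  1.75  0.19  0.77 -2.12]
F tool [  8.36   0.98 -27.12] M tool [-0.43   1.707 -0.052] h 0.026991438594998005 tilt 0.309862439441648 -5.277162032706672e-05
```

Call:
{"name": "arm_command", "arguments": {
  "moves": [
    [[0.001,0,-0.001],[0,0,0],0.01],
    [[0.001,0,-0.001],[0,0,0],0.01],
    [[0.001,0,-0.001],[0,0,0],0.01],
    [[0.001,0,-0.001],[0,0,0],0.01],
    [[0.001,0,-0.001],[0,0,0],0.01]
  ]
}}

```text
time: 13.7
tool_pos: [0.5777, 0.0013, 0.1637]
tool_rot: [3.141, 0.309, -2.91]
contact_force: [-0.6, 0.6, -1.0]
opening: 0.022
grip_force: 30.0
```

```bash
python3 feel.py
```

```text
t 13.7 p [0.5777 0.0013 0.1637] rpy [ 3.141  0.309 -2.91 ] F [-0.6  0.6 -1. ] op 0.022 g 30.0 q [-0.2   0.35  1.75  0.19  0.77 -2.12]
F tool [0.73 0.68 0.83] M tool [-0.008  0.227  0.044] h 0.027184541872736247 tilt 0.30856871753786186 0.0008747480703211937
```

Call:
{"name": "arm_command", "arguments": {
  "moves": [
    [[0,0,-0.001],[0,0,0],0.01],
    [[0,0,-0.002],[0,0,0],0.01],
    [[0,0,-0.003],[0,0,0],0.01],
    [[0,0,-0.004],[0,0,0],0.01],
    [[0,0,-0.005],[0,0,0],0.01]
  ]
}}

```text
time: 14.2
tool_pos: [0.5762, 0.0009, 0.1688]
tool_rot: [3.141, 0.309, -2.91]
contact_force: [0.1, -0.0, -0.4]
opening: 0.0217
grip_force: 30.0
```

```bash
python3 feel.py
```

```text
t 14.2 p [0.5762 0.0009 0.1688] rpy [ 3.141  0.309 -2.91 ] F [ 0.1 -0.  -0.4] op 0.0217 g 30.0 q [-0.2   0.34  1.75  0.18  0.78 -2.12]
F tool [ 0.03 -0.04  0.41] M tool [0.002 0.275 0.009] h 0.0324283225147725 tilt 0.3088335763656178 0.00073414837853007
```

Call:
{"name": "arm_command", "arguments": {
  "moves": [
    [[0,0,0],[0,0.03,0],0.01],
    [[0,0,0],[0,0.06,0],0.01],
    [[0,0,0.003],[0,0.06,0],0.01],
    [[0,0,0.004],[0,0.06,0],0.01],
    [[0,0,0.005],[0,0.06,0],0.01]
  ]
}}

```text
time: 14.7
tool_pos: [0.5775, 0.001, 0.1645]
tool_rot: [3.141, 0.25, -2.909]
contact_force: [-7.0, -2.6, 9.0]
opening: 0.0218
grip_force: 30.0
```

```bash
python3 feel.py
```

```text
t 14.7 p [0.5775 0.001  0.1645] rpy [ 3.141  0.25  -2.909] F [-7.  -2.6  9. ] op 0.0218 g 30.0 q [-0.19  0.37  1.7   0.13  0.85 -2.07]
F tool [  4.96  -0.89 -10.55] M tool [ 0.035  0.665 -0.005] h 0.027993357778333984 tilt 0.2497225998559409 0.00011475707446747868
```

Call:
{"name": "arm_command", "arguments": {
  "moves": [
    [[0,0,0.0002],[0,0,0],0.01],
    [[0,0,0.0004],[0,0,0],0.01],
    [[0,0,0.0006],[0,0,0],0.01],
    [[0,0,0.0008],[0,0,0],0.01],
    [[0,0,0.001],[0,0,0],0.01]
  ]
}}

```text
time: 15.2
tool_pos: [0.5773, 0.001, 0.1636]
tool_rot: [3.141, 0.249, -2.909]
contact_force: [-8.5, -2.5, 8.1]
opening: 0.022
grip_force: 30.0
```

```bash
python3 feel.py
```

```text
t 15.2 p [0.5773 0.001  0.1636] rpy [ 3.141  0.249 -2.909] F [-8.5 -2.5  8.1] op 0.022 g 30.0 q [-0.19  0.37  1.7   0.13  0.85 -2.07]
F tool [  6.59  -0.5  -10.06] M tool [ 0.079  0.78  -0.025] h 0.027209649866964458 tilt 0.249132621932721 0.00012850012750526457
```

Call:
{"name": "arm_command", "arguments": {
  "moves": [
    [[0,0,-0.003],[0,0,0],0.01],
    [[0,0,-0.003],[0,-0.03,0],0.01],
    [[0,0,-0.003],[0,-0.06,0],0.01],
    [[0,0,-0.002],[0,-0.06,0],0.01],
    [[0,0,-0.001],[0,-0.06,0],0.01]
  ]
}}

```text
time: 15.7
tool_pos: [0.5779, 0.0014, 0.1648]
tool_rot: [3.141, 0.31, -2.91]
contact_force: [-1.6, 1.0, 7.7]
opening: 0.0216
grip_force: 30.0
```

```bash
python3 feel.py
```

```text
t 15.7 p [0.5779 0.0014 0.1648] rpy [ 3.141  0.31  -2.91 ] F [-1.6  1.   7.7] op 0.0216 g 30.0 q [-0.2   0.35  1.75  0.19  0.77 -2.12]
F tool [-1.05  1.3  -7.71] M tool [-0.346  0.445  0.027] h 0.028108811511724417 tilt 0.3101742480170905 0.0006301356932289983
```

Call:
{"name": "arm_command", "arguments": {
  "moves": [
    [[0,0,0.0001],[0,0,0],0.01],
    [[0,0,0.0002],[0,0,0],0.01],
    [[0,0,0.0003],[0,0,0],0.01],
    [[0,0,0.0004],[0,0,0],0.01],
    [[0,0,0.0005],[0,0,0],0.01]
  ]
}}

```text
time: 16.2
tool_pos: [0.5784, 0.0015, 0.1645]
tool_rot: [3.141, 0.31, -2.91]
contact_force: [-2.6, 0.7, 7.4]
opening: 0.0218
grip_force: 30.0
```

```bash
python3 feel.py
```

```text
t 16.2 p [0.5784 0.0015 0.1645] rpy [ 3.141  0.31  -2.91 ] F [-2.6  0.7  7.4] op 0.0218 g 30.0 q [-0.2   0.35  1.75  0.19  0.77 -2.12]
F tool [-0.01  1.24 -7.74] M tool [-0.324  0.509 -0.016] h 0.02767196496036986 tilt 0.310458297464687 0.0004175635093710516
```

Call:
{"name": "arm_command", "arguments": {
  "moves": [
    [[0,0,0.0002],[0,0,0],0.01],
    [[0,0,0.0003],[0,0,0],0.01],
    [[0,0,0.0004],[0,0,0],0.01],
    [[0,0,0.0005],[0,0,0],0.01],
    [[0,0,0.0005],[0,0,0],0.01]
  ]
}}

```text
time: 16.7
tool_pos: [0.5787, 0.0016, 0.1642]
tool_rot: [3.141, 0.311, -2.91]
contact_force: [-0.9, 1.5, 7.5]
opening: 0.0221
grip_force: 30.0
```

```bash
python3 feel.py
```

```text
t 16.7 p [0.5787 0.0016 0.1642] rpy [ 3.141  0.311 -2.91 ] F [-0.9  1.5  7.5] op 0.0221 g 30.0 q [-0.2   0.35  1.75  0.19  0.77 -2.12]
F tool [-1.74  1.65 -7.27] M tool [-0.321  0.393  0.039] h 0.027339605554721307 tilt 0.31104288180104084 0.00030784046496034923
```

Call:
{"name": "arm_command", "arguments": {
  "moves": [
    [[0,0,0.0001],[0,0,0],0.01],
    [[0,0,0.0002],[0,0,0],0.01],
    [[0,0,0.0003],[0,0,0],0.01],
    [[0,0,0.0004],[0,0,0],0.01],
    [[0,0,0.0004],[0,0,0],0.01]
  ]
}}

```text
time: 17.2
tool_pos: [0.579, 0.0016, 0.164]
tool_rot: [3.141, 0.311, -2.91]
contact_force: [-1.0, 1.0, 7.2]
opening: 0.0218
grip_force: 30.0
```

```bash
python3 feel.py
```

```text
t 17.2 p [0.579  0.0016 0.164 ] rpy [ 3.141  0.311 -2.91 ] F [-1.   1.   7.2] op 0.0218 g 30.0 q [-0.2   0.35  1.75  0.19  0.77 -2.12]
F tool [-1.5   1.2  -7.05] M tool [-0.44   0.347  0.097] h 0.027021832710396505 tilt 0.31145365499349925 0.00028017030317121437
```

Call:
{"name": "arm_command", "arguments": {
  "moves": [
    [[0,0,0.0001],[0,0,0],0.01],
    [[0,0,0.0002],[0,0,0],0.01],
    [[0,0,0.0003],[0,0,0],0.01],
    [[0,0,0.0003],[0,0,0],0.01],
    [[0,0,0.0003],[0,0,0],0.01]
  ]
}}

```text
time: 17.7
tool_pos: [0.5792, 0.0016, 0.1638]
tool_rot: [3.141, 0.312, -2.91]
contact_force: [-0.6, 1.4, 8.8]
opening: 0.0218
grip_force: 30.0
```

```bash
python3 feel.py
```

```text
t 17.7 p [0.5792 0.0016 0.1638] rpy [ 3.141  0.312 -2.91 ] F [-0.6  1.4  8.8] op 0.0218 g 30.0 q [-0.2   0.35  1.75  0.19  0.77 -2.12]
F tool [-2.48  1.47 -8.48] M tool [-0.467  0.262  0.07 ] h 0.026764403702004225 tilt 0.3116544685925691 0.0002344276028362895
```

Call:
{"name": "arm_command", "arguments": {
  "moves": [
    [[0,0,0.0002],[0,0,0],0.01],
    [[0,0,0.0003],[0,0,0],0.01],
    [[0,0,0.0004],[0,0,0],0.01],
    [[0,0,0.0005],[0,0,0],0.01],
    [[0,0,0.0005],[0,0,0],0.01]
  ]
}}

```text
time: 18.2
tool_pos: [0.5794, 0.0016, 0.1637]
tool_rot: [3.142, 0.312, -2.91]
contact_force: [-3.7, 1.5, 10.1]
opening: 0.0218
grip_force: 30.0
```

```bash
python3 feel.py
```

```text
t 18.2 p [0.5794 0.0016 0.1637] rpy [ 3.142  0.312 -2.91 ] F [-3.7  1.5 10.1] op 0.0218 g 30.0 q [-0.2   0.35  1.75  0.19  0.77 -2.12]
F tool [ -0.04   2.32 -10.6 ] M tool [-0.498  0.362  0.015] h 0.026612230529884432 tilt 0.31207845610026874 4.6173115662257095e-05
```

Call:
{"name": "arm_command", "arguments": {
  "moves": [
    [[0,0,0.0001],[0,0,0],0.01],
    [[0,0,0.0002],[0,0,0],0.01],
    [[0,0,0.0003],[0,0,0],0.01],
    [[0,0,0.0004],[0,0,0],0.01],
    [[0,0,0.0004],[0,0,0],0.01]
  ]
}}

```text
time: 18.7
tool_pos: [0.5794, 0.0016, 0.1637]
tool_rot: [-3.142, 0.312, -2.91]
contact_force: [-6.0, 0.9, 12.9]
opening: 0.0218
grip_force: 30.0
```

```bash
python3 feel.py; python3 - <<'E'
from h import *
for f in('scene','wrist'): snap(f,f+'8')
E
```

```text
t 18.7 p [0.5794 0.0016 0.1637] rpy [-3.142  0.312 -2.91 ] F [-6.   0.9 12.9] op 0.0218 g 30.0 q [-0.2   0.35  1.75  0.19  0.77 -2.12]
F tool [  1.36   2.23 -14.01] M tool [-0.619  0.633  0.009] h 0.02657855423898015 tilt 0.31220163592276834 -5.510222710905176e-05
```

Call:
{"name": "arm_command", "arguments": {
  "moves": [
    [[0,0,0],[-0.005,0,0],0.01],
    [[0,0,0],[-0.01,0,0],0.01],
    [[0,0,0],[-0.01,0,0],0.01],
    [[0,0,0],[-0.01,0,0],0.01],
    [[0,0,0],[-0.01,0,0],0.01]
  ]
}}

```text
time: 19.3
tool_pos: [0.5794, 0.0016, 0.1638]
tool_rot: [3.132, 0.312, -2.909]
contact_force: [-5.9, 1.7, 14.1]
opening: 0.0219
grip_force: 30.0
```

```bash
python3 feel.py; python3 - <<'E'
from place import *
im,m=load('scene8')
f=5.5;a=cv2.resize(im[165:245,300:400],None,fx=f*1.3,fy=f*1.3,interpolation=cv2.INTER_CUBIC);cv2.imwrite('pics/s8c.png',a[:,:,::-1]);print(a.shape)
E
```

```text
t 19.3 p [0.5794 0.0016 0.1638] rpy [ 3.132  0.312 -2.909] F [-5.9  1.7 14.1] op 0.0219 g 30.0 q [-0.21  0.35  1.75  0.2   0.77 -2.14]
F tool [  0.78   3.13 -14.99] M tool [-0.113  0.63   0.052] h 0.02670411766169261 tilt 0.3123301551851792 0.00906754509667772
(572, 715, 3)
```

View pics/s8c.png

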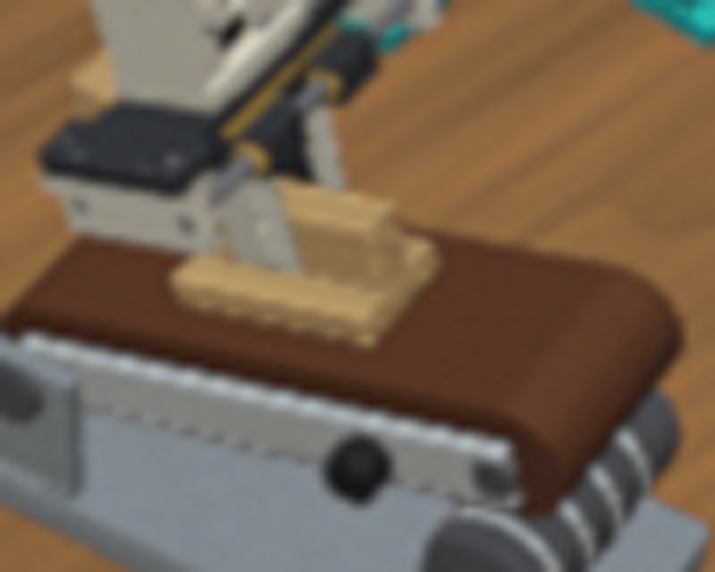

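```bash
python3 - <<'E'
from place import *
_,T=load('top0');_,S=load('scene0');_,S8=load('scene8')
t=lambda x,y:(210+x/2.9,95+y/2.9);s=lambda x,y:(200+x/3.8,145+y/3.8);e=lambda x,y:(300+x/7.15,165+y/7.15)
def pl(m,uv,off):
    c,d=ray(m,uv);P0=Q+n*off;k=((P0-c)@n)/(d@n);X=c+d*k[:,None]-P0;return np.c_[X@u,X@v].round(4).tolist()
for off in(.005,.0076):
    print('topL',pl(T,[t(262,105),t(322,335)],off),'topR',pl(T,[t(368,90),t(422,315)],off))
    print('sceneL',pl(S,[s(455,172),s(690,213)],off),'sole',pl(S8,[e(172,285),e(372,343),e(436,258)],off))
o=robot.observe();d=o['tool_pos']-Q;print(d@u,d@v)
E
```

```text
topL [[0.1078, 0.0513], [-0.1197, 0.0501]] topR [[0.0973, -0.0501], [-0.1252, -0.0491]]
sceneL [[-0.1243, 0.0494], [0.1101, 0.0514]] sole [[-0.0603, -0.0151], [0.052, -0.0253], [0.047, 0.0342]]
topL [[0.1075, 0.0514], [-0.1194, 0.0502]] topR [[0.0971, -0.0499], [-0.1248, -0.0488]]
sceneL [[-0.1213, 0.0464], [0.1123, 0.0484]] sole [[-0.0575, -0.0179], [0.0544, -0.028], [0.0495, 0.0313]]
0.0023568442290899222 0.00013749435475424884
```

Call:
{"name": "arm_command", "arguments": {
  "moves": [
    [[0,0,0],[0.003,0,0],0.01],
    [[0,0,-0.0001],[0.006,0,0],0.01],
    [[0,0,-0.0002],[0.006,0,0],0.01],
    [[0,0,-0.0003],[0.006,0,0],0.01],
    [[0,0,-0.0003],[0.006,0,0],0.01]
  ]
}}

```text
time: 19.8
tool_pos: [0.5794, 0.0017, 0.1637]
tool_rot: [3.138, 0.312, -2.909]
contact_force: [-2.8, 1.5, 10.9]
opening: 0.0219
grip_force: 30.0
```

Call:
{"name": "arm_command", "arguments": {
  "moves": [
    [[0,0,0],[0,0,0],0.01],
    [[0,0,0],[0,0,0],0.01],
    [[0,0,0],[0,0,0],0.01],
    [[0,0,0],[0,0,0],0.01],
    [[0,0,0],[0,0,0],0.01]
  ]
}}

```text
time: 20.3
tool_pos: [0.5794, 0.0017, 0.1637]
tool_rot: [3.138, 0.312, -2.909]
contact_force: [-3.6, 2.2, 10.7]
opening: 0.0216
grip_force: 30.0
```

```bash
python3 feel.py
```

```text
t 20.3 p [0.5794 0.0017 0.1637] rpy [ 3.138  0.312 -2.909] F [-3.6  2.2 10.7] op 0.0216 g 30.0 q [-0.2   0.35  1.75  0.19  0.77 -2.13]
F tool [ -0.46   3.05 -11.05] M tool [-0.267  0.393  0.065] h 0.02659612500001817 tilt 0.31218069976195645 0.0036680411849717215
```

```bash
python3 - <<'E'
from h import *
a0=load('scene0')[0][220:300,200:285].astype(int);im=load('scene8')[0][220:300,200:285]
d=(abs(im-a0).sum(2)>80).sum();print(d)
if d<20: print(robot.hand_in())
E
```

```text
0
the job is handed in; nothing more can be done
None
```

The job is handed in at about 20 s of the 64 s limit, with no verdict returned: the lever was tripped and lifted back until it stayed, and the blank is held on the belt with about 11 N, with no gap visible under it in the scene camera.

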